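Step the sample tray to its marks and hold the tray plunger out

TASK

Slide the sample tray (it has an upright handle for this) so that the middle of the round mark stops for about a second under the fixed pointer, then do the same with the middle of the square mark, leaving the sprung plunger seated meanwhile. With the square mark left under the pointer, grip the round plunger knob, pull it up as far as it goes and finish holding it there, so that I can slide the tray out; do not let go. Do not disturb the jar, the beaker or the screwdriver.

Things in the scene. Friction and masses are not known exactly. Their poses are not given: they have to be found in the camera images.
- stage: grey bed of the sample stage, fixed to the bench, 350 x 270 x 16 mm; origin on the bench directly below the pointer, its x axis along the lower slide (pointing away from the handle and knob, to the pointer's column), y along the upper slide, z up. The column (30 x 50 mm, 126 mm high) stands at x = +160 mm; from its top a bar 8 mm wide, top face 124 mm above the bench, runs to the pointer
- pointer_tip (a point): lower end of the fixed steel needle pointer that hangs from the bar, 80 mm above the bench, 8 mm above the tray
- round_mark (a point): centre of the round mark: dark ring of 22 mm outside diameter with a centre dot, on the top face of the aluminium tray (150 x 150 mm, top 72 mm above the bench). Tray, carriage, handle and plunger bracket move as one piece and never turn relative to the bed. Seen from the carriage's middle it lies at x +22, y -30 mm (bed axes)
- square_mark (a point): centre of the square mark: dark square outline of 22 mm side with a centre dot, on the same tray, at x -22, y +30 mm from the carriage's middle
- handle: upright grey plastic handle, a flat post fixed on the carriage: 30 mm along the bed's x, 16 mm along the bed's y, 65 mm high, its top 125 mm above the bench; origin at the centre of its foot, axes as the bed's; at x -100, y -55 mm from the carriage's middle. Grip it from above across its 16 mm
- knob: fluted round steel knob of the plunger, 24 mm diameter, 30 mm high; origin at the centre of its underside, 117 mm above the bench while the plunger is seated (its top at 147 mm); it rises with the plunger. It stands on a small bracket (30 mm wide, top 106 mm above the bench) at x -100, y +55 mm from the carriage's middle, so 110 mm to the +y side of the handle
- slide_x (a joint): lower slide, m: the carriage's position along the bed's x, -0.04 to 0.04, 0 with the carriage's middle below the pointer; stays where it is left, about 2 N of friction
- slide_y (a joint): upper slide, m: the carriage's position along the bed's y, -0.05 to 0.05, 0 with the carriage's middle below the pointer; stays where it is left, about 2 N of friction
- plunger (a joint): plunger lift, m: 0 seated, its 9 mm pin 8 mm deep in the hole of the tray's tongue; 0.018 fully up at its stop, pin 10 mm clear. The spring pulls it down with about 6 N seated and 12 N fully up, and snaps it back when let go
- jar: bystander: amber jar, 56 mm diameter, 75 mm high, left of the stage; origin at the centre of its underside
- beaker: bystander: white ceramic cup, 64 mm diameter, 70 mm high, right of the stage; origin at the centre of its underside
- screwdriver: bystander: screwdriver 180 mm long lying on the bench, right of the stage; it lies along its own x

How it is judged (in metres and radians):
On the way, in this order (a step that is already met when the one before it is completed fails the run):
1. round mark at rest under the pointer, plunger seated (horizontal distance between pointer_tip and round_mark below 0.0045 m and linear speed of handle below 0.005 m/s and value of joint plunger below 0.004 m), for 0.5 s.
2. square mark at rest under the pointer, plunger seated (horizontal distance between pointer_tip and square_mark below 0.0045 m and linear speed of handle below 0.005 m/s and value of joint plunger below 0.004 m), for 0.5 s.
At the end, for the whole second after the job is handed in: Fingers hold the knob (over 2 N), plunger at least 15.5 of 18 mm up and still, pointer within 6.5 mm of the square mark's centre seen from above. On the way the round, then the square mark rested within 4.5 mm of the pointer for 0.5 s, plunger lift under 4 mm (value of joint plunger above 0.0155 m and contact force between the fingers and knob above 2 N and horizontal distance between pointer_tip and square_mark below 0.0065 m and linear speed of knob below 0.01 m/s); the arm keeps its last pose, push and grip.
It fails at once if jar disturbed (moved over 30 mm) (distance of jar from where it was at the start of the episode above 0.03 m).
It fails at once if beaker disturbed (moved over 30 mm) (distance of beaker from where it was at the start of the episode above 0.03 m).
It fails at once if screwdriver disturbed (moved over 30 mm) (distance of screwdriver from where it was at the start of the episode above 0.03 m).
It also fails if it takes over 48 s, if anything falls off the work surface, if the arm or the gripper's body presses on something with over 40 N, if the wrist force passes 120 N, or if a joint passes its speed limit or range.

ROBOT

A 7-joint arm with a two-finger parallel gripper is mounted at the origin on the work surface. World frame = base frame: x ahead of the robot, y to its left, z up, the work surface at z = 0. Lengths are in m, angles in degrees, forces in N, time in s.
With the tool pointing down it reaches from about 0.425 to 0.875 m from the base axis. Payload 4.7 kg.
Tool frame: the origin (TCP) lies midway between the tips of the shut fingers; the grasp point (between the pads) lies env.grip_point_offset behind it (env.grip_point_offset is the distance from the TCP to the grasp point, in m); z points along the fingers, y is the line along which they close (so a half turn about z gives the same grasp; the last joint's range is limited). The gripper opens to 87 mm and grips with 3 to 60 N. Pads are 19 mm wide; open, the fingers measure 117 mm over their backs; the gripper's body (75 mm by 190 mm) begins 51 mm behind the grasp point.
Start: joints at [70.078, 18.392, -4.016, 83.108, 1.295, 78.541, -3.26], TCP at [0.23, -0.608, 0.223] pointing down, gripper open.
Joint ranges: [-163.93, 163.93], [-17.29, 119.83], [-79.2, 71.16], [3.27, 140.29], [-89.18, 269.18], [5.43, 117.66], [-154.24, 154.24]. Speed limits (degrees/s): [147.25, 147.25, 180, 180, 180, 180, 180].

INTERFACE

Orientations are given as [roll, pitch, yaw] about the fixed x, y, z axes, in that order (R = Rz(yaw) Ry(pitch) Rx(roll)).
In Python, from cell import env gives the robot as it stands.
- The arm moves only by the shell command python3 -m creep 'ROWS' [FORCE]. ROWS is a JSON object of lists of equal length, an entry for each row: "translation": the shift along the tool's x, y, z in units of 0.08 m (1.0 is 0.08 m), a list of three; "turn": the turn, a rotation vector about the tool's x, y, z in units of 180 degrees (1.0 is 180 degrees), a list of three; "grip": the opening, from 0 (shut) to 1 (fully open). In form: {"translation": [[x, y, z], ...], "turn": [[ax, ay, az], ...], "grip": [grip, ...]}. A call has 1 to 5 rows; each row shifts and turns the commanded pose from where the row before left it, along the tool's axes as they then stand; what a row does not reach is not made up. A row lasts 1/8 s, in which the tool goes at most 62.5 mm and 10.7 degrees, less where a joint would pass 70% of its speed; a pose out of reach is approached as far as the arm can. A call with a number of a shift or a turn outside -1 to 1 is refused whole. A call with a gripper value outside its range is refused whole. The fingers move at their own pace and stop on an object; FORCE is the grip in N (left out, the last holds). Time passes only in rows, so rows that do not move let the fingers close. It gives the time, the measured TCP pose, the force, the opening and the grip force at its end, in the units of the state.
- env.get_obs(): the state, without advancing time (a new reading comes with each control period).
- env.read_camera(name): name is "scene" or "top" or "wrist"; returns a dict with "frame" (400x640x3 uint8, red, green, blue), "z_map" (400x640 float32, m along the optical axis (not along the pixel's ray), 0 where there is no reading), "K" (3x3 intrinsics, pixels), "rvec" (rotation vector, rad) and "tvec" (3), from world to camera coordinates, as OpenCV has them. Camera axes: x right, y down, z forward; pixel columns grow to the right and rows downward; lengths in m; the calibration is good to about 2 mm. A picture is of the moment at which its call begins.
- env.sign_off(): hands the job in; it is judged then, once.
The state is a dict: "time_s": time; "qpos": joint angles; "joint_velocities": joint speeds; "effort": joint torques, N m; "tool_pos": TCP position; "tool_rot": TCP orientation; "force": force on the tool from outside, world axes, zero at the start; "wrist_torque": the same for the moment, N m; "grip_width": finger opening in m; "grasp_force": force on a finger pad.
Only numpy, scipy, OpenCV 4.12 (cv2) and the standard library are available. Lean on these libraries where they do the work, as an engineer would, in place of code of your own. Each camera call takes 0.05 s, during which the arm holds its last target. There are 200 camera calls.

## Working session

There is one attempt and no reset: what is moved stays moved. The work goes in short steps, Python scripts to look and compute and a shell command to move; the robot and the scene stay as the last step left them, time stands still between calls to the robot, and variables do not carry over. Pictures are saved under pics/ and viewed, at most 10 in all, crops included, and the job is handed in when it is done.

```bash
ls; mkdir -p pics
cat > h.py <<'E'
import numpy as np, cv2
from cell import env
def cam(n,save=None):
    c=env.read_camera(n)
    if save: cv2.imwrite('pics/'+save,c['frame'][:,:,::-1])
    return c
def px2w(c,u,v,z=None):
    """pixel -> world; at plane z if given, else by depth map"""
    R=cv2.Rodrigues(np.array(c['rvec'],float))[0]; t=np.array(c['tvec'],float).ravel()
    r=np.linalg.inv(c['K'])@[u,v,1.]
    if z is None: return R.T@(r*c['z_map'][int(round(v)),int(round(u))]-t)
    o=-R.T@t; d=R.T@r
    return o+d*(z-o[2])/d[2]
E
python3 - <<'E'
from h import *
s=env.get_obs(); print(s, env.grip_point_offset)
c=cam('top','top0.png'); np.savez('/tmp/top0.npz',**c)
c=cam('scene','scene0.png'); np.savez('/tmp/scene0.npz',**c)
E
```

```text
pics
{'time_s': 0.0, 'qpos': array([70.07825474, 18.43982396, -4.01363315, 83.17638199,  1.2935338 ,
       78.5426427 , -3.2587513 ]), 'joint_velocities': array([-0.0304055 ,  0.02879202, -0.10364004, -0.02533835, -0.06071996,
        0.00442068, -0.08525091]), 'effort': array([-1.15501807e-04, -4.91291106e+01, -4.04077694e-01, -3.12526202e+01,
       -6.37966348e-02,  4.38262720e-02,  2.00776785e-04]), 'tool_pos': array([ 0.22980838, -0.60740069,  0.22143965]), 'tool_rot': array([-1.79886310e+02,  5.09929506e-03,  2.07306874e+01]), 'force': array([ 0.43442361,  0.30398293, -0.43633985]), 'wrist_torque': array([-0.06529017,  0.01070616, -0.02449953]), 'grasp_force': 0.0, 'grip_width': 0.08667190069524429} 0.0187
```

View pics/top0.png

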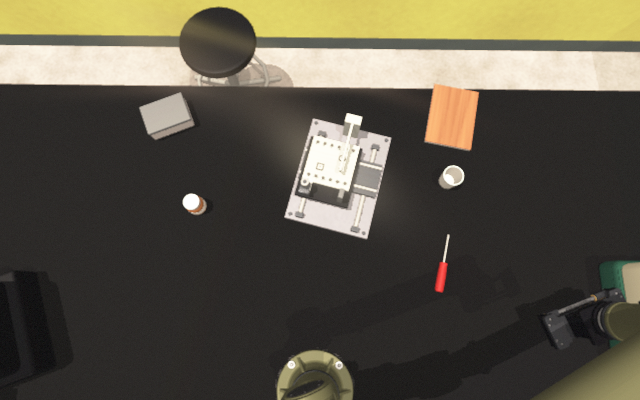

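View pics/scene0.png

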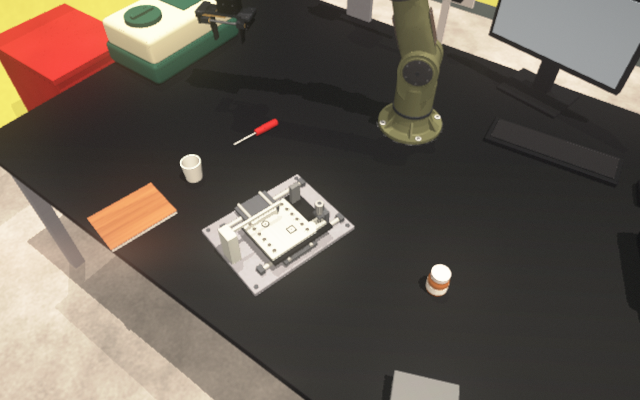

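The top view shows the stage at about (340,178) with its column at (352,122), the base at (315,385), the jar at (195,204), the beaker at (452,177) and the screwdriver at (442,265). I'll enlarge the stage in both views.

Run:
```python
from h import *
a=cv2.imread('pics/top0.png')[105:245,275:405]; cv2.imwrite('pics/topc.png',cv2.resize(a,None,fx=4.2,fy=4.2,interpolation=cv2.INTER_CUBIC))
a=cv2.imread('pics/scene0.png')[170:295,195:360]; cv2.imwrite('pics/scenec.png',cv2.resize(a,None,fx=4.8,fy=4.8,interpolation=cv2.INTER_CUBIC))
```

```text
(no output)
```

View pics/topc.png

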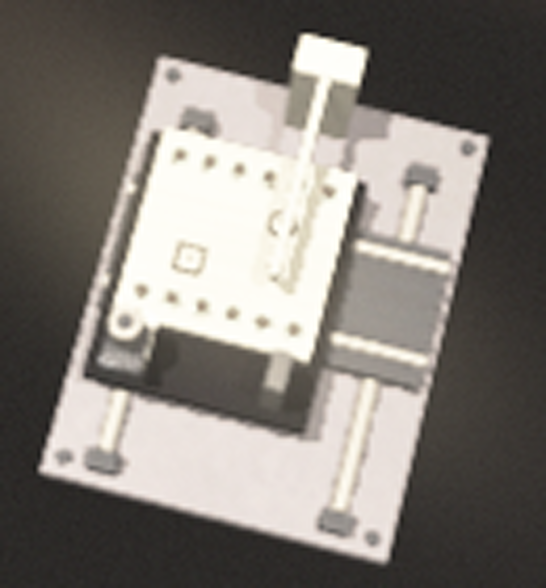

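View pics/scenec.png

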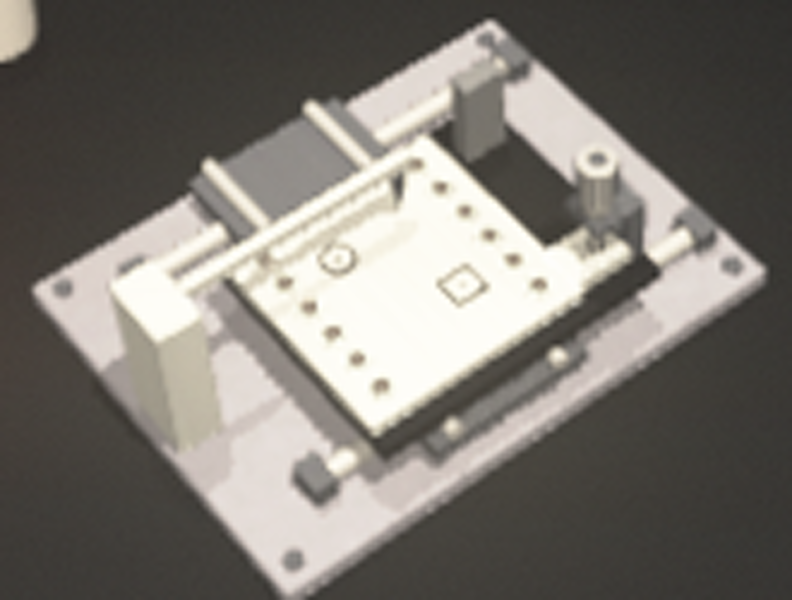

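The crops show clear bed corners, both marks, the knob (top crop (125,322), scene crop (597,160)) and the handle top (scene crop (478,80)). Next I'll compute their positions.

```bash
cat > m.py <<'E'
from h import *
T=dict(np.load('/tmp/top0.npz')); S=dict(np.load('/tmp/scene0.npz'))
ft=lambda x,y:((x+.5)/4.2-.5+275,(y+.5)/4.2-.5+105)
fs=lambda x,y:((x+.5)/4.8-.5+195,(y+.5)/4.8-.5+170)
# bed corners in order (+x+y),(+x-y),(-x-y),(-x+y)
B=np.array([[.175,.135],[.175,-.135],[-.175,-.135],[-.175,.135]])
def fit(P):
    P=np.array(P)[:,:2]; c=P.mean(0); q=P-c
    a=np.arctan2((B[:,0]*q[:,1]-B[:,1]*q[:,0]).sum(),(B*q).sum()); R=np.array([[np.cos(a),-np.sin(a)],[np.sin(a),np.cos(a)]])
    return c,a,R,np.abs(q-B@R.T).max()
for n,c,f,cor,pts in [('top',T,ft,[(160,57),(490,135),(388,562),(40,472)],dict(sq=(190,259,.072),rd=(285,225,.072),knob=(125,322,.147),handle=(277,368,.125),colc=(333,60,.126))),
  ('scene',S,fs,[(290,600),(35,290),(492,18),(768,272)],dict(sq=(463,286,.072),rd=(338,260,.072),knob=(597,160,.147),handle=(478,80,.125),tip=(400,202,.08)))]:
    o,a,R,e=fit([px2w(c,*f(*p),.016) for p in cor]); print(n,'bed',o.round(4),np.degrees(a).round(2),'res',e.round(4))
    for k,(x,y,z) in pts.items():
        w=px2w(c,*f(x,y),z); print(' ',k,w.round(4),'bed',(R.T@(w[:2]-o)).round(4),'depth',px2w(c,*f(x,y)).round(4))
E
python3 m.py
```

```text
top bed [ 0.6425 -0.0694] -14.08 res 0.0019
  sq [ 0.657  -0.0071  0.072 ] bed [-0.0011  0.0639] depth [ 0.6569 -0.0071  0.0722]
  rd [ 0.6842 -0.0774  0.072 ] bed [0.0424 0.0024] depth [ 0.6656 -0.0739  0.1261]
  knob [0.5872 0.0374 0.147 ] bed [-0.0796  0.09  ] depth [0.5873 0.0374 0.1464]
  handle [ 0.5614 -0.0682  0.125 ] bed [-0.079  -0.0186] depth [ 0.5611 -0.0681  0.1262]
  colc [ 0.7917 -0.1091  0.126 ] bed [ 0.1544 -0.0022] depth [ 0.7913 -0.109   0.1271]
scene bed [ 0.644  -0.0683] -14.04 res 0.0018
  sq [ 0.6578 -0.0079  0.072 ] bed [-0.0013  0.0619] depth [ 0.66   -0.006   0.0758]
  rd [ 0.6857 -0.0771  0.072 ] bed [0.0426 0.0015] depth [ 0.6862 -0.0767  0.0728]
  knob [0.5886 0.0353 0.147 ] bed [-0.0789  0.0871] depth [0.5894 0.0359 0.1482]
  handle [ 0.5652 -0.0674  0.125 ] bed [-0.0767 -0.0183] depth [ 0.564  -0.0684  0.1233]
  tip [ 0.6361 -0.0713  0.08  ] bed [-0.0069 -0.0048] depth [ 0.6328 -0.0744  0.0744]
```

```bash
python3 -m creep '{"translation":[[0,0,0],[0,0,0],[0,0,0],[0,0,0],[0,0,0]],"turn":[[0,0,0.048],[0,0,0.048],[0,0,0.048],[0,0,0.048],[0,0,0]],"grip":[1,1,1,1,1]}' 20; python3 -m creep '{"translation":[[0.2,-0.62,0],[0.2,-0.62,0],[0.2,-0.62,0],[0.2,-0.62,0],[0.2,-0.62,0]],"turn":[[0,0,0],[0,0,0],[0,0,0],[0,0,0],[0,0,0]],"grip":[1,1,1,1,1]}'
```

```text
time_s: 0.72
tool_pos: [0.23, -0.6077, 0.222]
tool_rot: [-180.0, 0.0, -13.7]
force: [-0.1, -0.3, -0.4]
grip_width: 0.0871
grasp_force: 0.0
time_s: 1.35
tool_pos: [0.3677, -0.3846, 0.2225]
tool_rot: [180.0, -0.0, -13.6]
force: [0.7, 0.1, 0.7]
grip_width: 0.087
grasp_force: 0.0
```

```bash
python3 -m creep '{"translation":[[0.23,-0.7,0],[0.23,-0.7,0],[0.23,-0.7,0],[0.23,-0.7,0],[0.23,-0.7,0]],"turn":[[0,0,-0.002],[0,0,0],[0,0,0],[0,0,0],[0,0,0]],"grip":[1,1,1,1,1]}'; python3 -m creep '{"translation":[[0.23,-0.7,0],[0,-0.19,0],[0,0,0]],"turn":[[0,0,0.004],[0,0,0],[0,0,0]],"grip":[1,1,1]}'
python3 - <<'E'
from h import *
c=cam('wrist','w1.png'); np.savez('/tmp/w1.npz',**c)
s=env.get_obs(); print(s['tool_pos'],s['tool_rot'],s['qpos'])
E
```

```text
time_s: 1.98
tool_pos: [0.5227, -0.134, 0.2226]
tool_rot: [180.0, -0.0, -13.3]
force: [-0.0, -0.9, -0.5]
grip_width: 0.0868
grasp_force: 0.0
time_s: 2.35
tool_pos: [0.5565, -0.0697, 0.2223]
tool_rot: [180.0, 0.0, -13.9]
force: [0.1, -0.3, 0.5]
grip_width: 0.0873
grasp_force: 0.0
[ 0.55615831 -0.07175347  0.22226073] [ 1.79930795e+02  3.70729756e-02 -1.41369795e+01] [  29.00132756    9.22764132  -27.09696837   95.27763178    4.36827319
   76.58126684 -102.95044795]
```

View pics/w1.png

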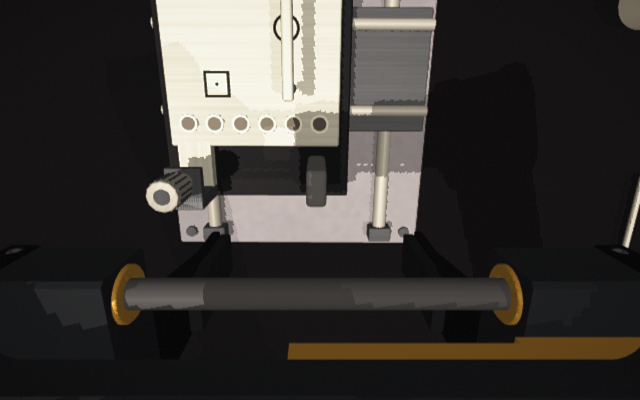

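The wrist view shows the square mark at (217,84), round mark near (286,28), the knob top at (161,197), the handle at about (316,180) and the bar end at (288,99). I'll compare them with the estimate.

Run:
```python
from h import *
c=dict(np.load('/tmp/w1.npz'))
o=np.array([.6433,-.069]);a=np.radians(-14.06);R=np.array([[np.cos(a),-np.sin(a)],[np.sin(a),np.cos(a)]])
for n,u,v,z in [('sq',217,84,.072),('rd',286,28,.072),('knob',162,197,.147),('hnd lowL top edge',308,205,.125),('hnd lowR',325,205,.125),('barend',288,99,.124),('needle',294,90,.08),('bedL',181,241,.016),('bedR',416,241,.016)]:
    w=px2w(c,u,v,z); print(n,w.round(4),'bed',(R.T@(w[:2]-o)).round(4),'depth',px2w(c,u,v).round(4))
def proj(b,z):
    w=np.r_[o+R@b,z]; return cv2.projectPoints(w[None],c['rvec'],c['tvec'],c['K'],None)[0].ravel().round(1)
print('tip',proj([0,0],.08),'handle top',proj([-.0793,-.0225],.125), 'corners',[proj([-.0793+i*.015,-.0225+j*.008],.125) for i in(-1,1) for j in (-1,1)])
a=cv2.imread('pics/w1.png')[0:215,140:360]; cv2.imwrite('pics/w1c.png',cv2.resize(a,None,fx=2.7,fy=2.7,interpolation=cv2.INTER_CUBIC))
```

```text
sq [ 0.6567 -0.007   0.072 ] bed [-0.002   0.0634] depth [ 0.6566 -0.0074  0.0736]
rd [ 0.6847 -0.076   0.072 ] bed [0.0419 0.0033] depth [ 0.6756 -0.0782  0.1261]
knob [0.5869 0.0363 0.147 ] bed [-0.0803  0.0885] depth [0.5873 0.0354 0.1488]
hnd lowL top edge [ 0.5489 -0.0612  0.125 ] bed [-0.0934 -0.0154] depth [ 0.5488 -0.0612  0.1247]
hnd lowR [ 0.5457 -0.0742  0.125 ] bed [-0.0934 -0.0288] depth [ 0.5105 -0.0682  0.0185]
barend [ 0.6304 -0.0671  0.124 ] bed [-0.013  -0.0013] depth [ 0.6304 -0.0671  0.1244]
needle [ 0.6359 -0.0702  0.08  ] bed [-0.0068 -0.003 ] depth [ 0.6355 -0.0723  0.1128]
bedL [0.5071 0.1032 0.016 ] bed [-0.1739  0.134 ] depth [0.5023 0.1107 0.0016]
bedR [ 0.442  -0.1595  0.016 ] bed [-0.1733 -0.1367] depth [ 0.5532 -0.1182  0.2325]
tip [290.3  81.4] handle top [317.1 187.7] corners [array([327.2, 206.1]), array([306.9, 206.1]), array([327.6, 168.8]), array([306.6, 168.8])]
```

View pics/w1c.png

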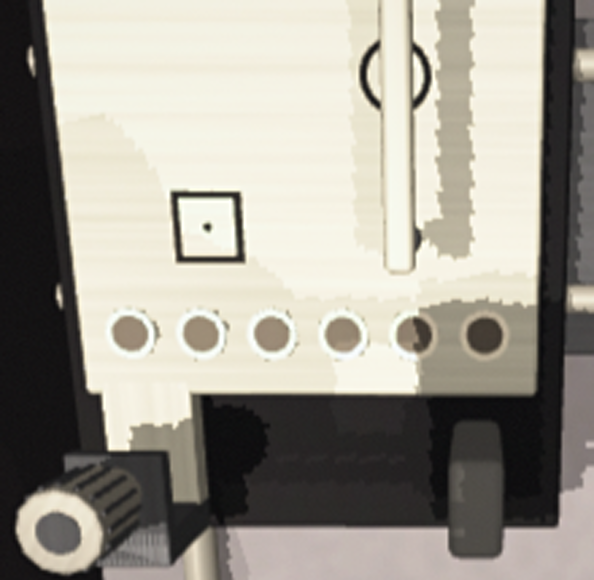

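Run:
```python
from h import *
o=np.array([.6433,-.069]);a=np.radians(-14.06);R=np.array([[np.cos(a),-np.sin(a)],[np.sin(a),np.cos(a)]])
def cloud(c):
    v,u=np.mgrid[0:400,0:640]; Z=c['z_map']; M=cv2.Rodrigues(c['rvec'])[0]
    P=(np.stack([u,v,np.ones_like(u)],-1)@np.linalg.inv(c['K']).T)*Z[...,None]
    W=(P-c['tvec'].ravel())@M; W[...,:2]=(W[...,:2]-o)@R; return W,Z>0
for n in('top0','scene0','w1'):
    W,ok=cloud(dict(np.load(f'/tmp/{n}.npz'))); x,y,z=W[...,0],W[...,1],W[...,2]
    m=ok&(abs(z-.126)<.004)&(x>.13)&(x<.19)&(abs(y)<.05)
    if m.sum()>5: print(n,'column x',np.percentile(x[m],[0,3,97,100]).round(4),'y',np.percentile(y[m],[0,3,97,100]).round(4),m.sum())
    m=ok&(abs(z-.124)<.004)&(x<.12)&(x>-.03)&(abs(y)<.015)
    print(n,'bar x min',np.sort(x[m])[:4].round(4),'y',np.percentile(y[m],[5,50,95]).round(4))
    m=ok&(z>.078)&(z<.116)&(x<.02)&(x>-.03)&(abs(y)<.015)
    v,u=np.nonzero(m); print(' needle',[(int(i),int(j),*W[j,i].round(4)) for i,j in list(zip(u,v))[:14]])
c=cam('scene'); np.savez('/tmp/s1.npz',**c)
a=c['frame'][192:242,240:300,::-1]; cv2.imwrite('pics/s1c.png',cv2.resize(a,None,fx=12,fy=12,interpolation=cv2.INTER_CUBIC))
```

```text
top0 column x [0.1328 0.1397 0.1685 0.1707] y [-0.026  -0.0243  0.0221  0.0234] 146
top0 bar x min [-0.0131 -0.0114 -0.011  -0.0084] y [-0.0044 -0.001   0.0024]
 needle [(339, 168, np.float64(-0.0047), np.float64(0.0036), np.float64(0.1114)), (342, 168, np.float64(-0.0023), np.float64(-0.0051), np.float64(0.1112)), (340, 171, np.float64(-0.0071), np.float64(-0.0012), np.float64(0.0926)), (334, 174, np.float64(-0.0168), np.float64(0.0146), np.float64(0.0788)), (340, 178, np.float64(-0.0244), np.float64(-0.0063), np.float64(0.0783)), (337, 179, np.float64(-0.0298), np.float64(0.0018), np.float64(0.0782))]
scene0 column x [0.1303 0.1392 0.1721 0.1729] y [-0.0249 -0.0232  0.0233  0.0259] 184
scene0 bar x min [-0.0103 -0.0102 -0.0086 -0.0069] y [-0.0044  0.0005  0.0046]
 needle [(279, 205, np.float64(-0.0069), np.float64(0.0036), np.float64(0.1154)), (277, 206, np.float64(-0.0014), np.float64(0.0018), np.float64(0.1137)), (278, 206, np.float64(-0.0058), np.float64(-0.0001), np.float64(0.1086)), (276, 207, np.float64(0.0014), np.float64(0.0007), np.float64(0.1106)), (277, 207, np.float64(0
[... 1097 characters left out ...]
5), np.float64(-0.0048), np.float64(0.1148)), (293, 61, np.float64(0.0134), np.float64(-0.0048), np.float64(0.1148)), (294, 85, np.float64(-0.0032), np.float64(-0.0052), np.float64(0.1139)), (294, 86, np.float64(-0.0039), np.float64(-0.0051), np.float64(0.1131)), (295, 86, np.float64(-0.0038), np.float64(-0.0054), np.float64(0.1054)), (294, 87, np.float64(-0.0046), np.float64(-0.0051), np.float64(0.1133)), (295, 87, np.float64(-0.0046), np.float64(-0.0056), np.float64(0.1086)), (294, 88, np.float64(-0.0053), np.float64(-0.0051), np.float64(0.1125)), (295, 88, np.float64(-0.0053), np.float64(-0.0057), np.float64(0.1112)), (294, 89, np.float64(-0.006), np.float64(-0.0051), np.float64(0.1135))]
```

View pics/s1c.png

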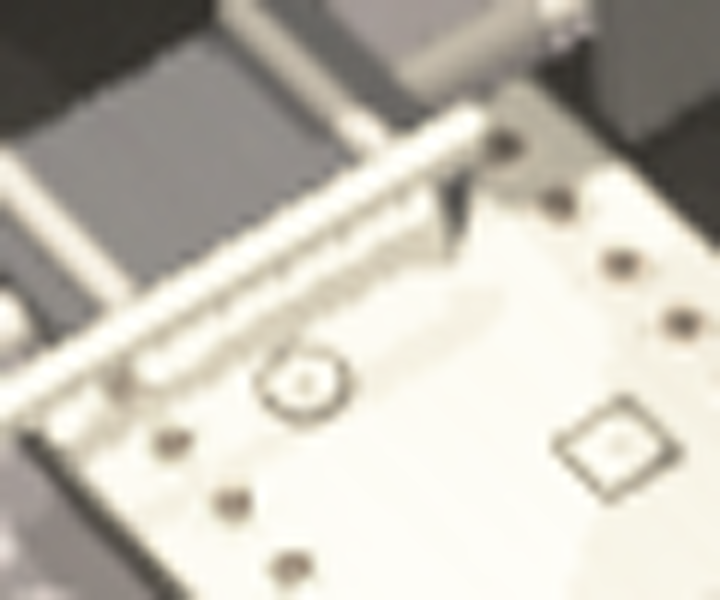

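```bash
python3 - <<'E'
from h import *
o=np.array([.6433,-.069]);a=np.radians(-14.06);R=np.array([[np.cos(a),-np.sin(a)],[np.sin(a),np.cos(a)]])
c=dict(np.load('/tmp/s1.npz')); f=lambda x,y:(240+(x+.5)/12-.5,192+(y+.5)/12-.5)
for n,x,y,z in[('tip',455,258,.08),('rd',305,384,.072),('sq',617,447,.072),('barend',485,112,.124)]:
    w=px2w(c,*f(x,y),z); print(n,(R.T@(w[:2]-o)).round(4))
E
cp pics/s1c.png /dev/null; python3 -m creep '{"translation":[[0.06,0,0.3],[0,0,0.4],[0,0,0.4],[0,0,0.3],[0,0,0]],"turn":[[0,0,0],[0,0,0],[0,0,0],[0,0,0],[0,0,0]],"grip":[0.6,0.5,0.5,0.5,0.5]}' 20
```

```text
tip [-0.0025 -0.0009]
rd [0.0428 0.0016]
sq [-0.0014  0.0616]
barend [-0.0138 -0.0004]
time_s: 3.08
tool_pos: [0.559, -0.0743, 0.1086]
tool_rot: [179.9, 0.3, -14.4]
force: [-0.6, -0.1, 0.6]
grip_width: 0.047
grasp_force: 0.0
```

```bash
python3 -m creep '{"translation":[[0,-0.04,0.13],[0,0,0.1],[0,0,0],[0,0,0],[0,0,0]],"turn":[[0,0,0.002],[0,0,0],[0,0,0],[0,0,0],[0,0,0]],"grip":[0.5,0.4,0.1,0,0]}' 20;  python3 -m creep '{"translation":[[0,0,0],[0,0,0],[0,0,0]],"turn":[[0,0,0],[0,0,0],[0,0,0]],"grip":[0,0,0]}' 20
```

```text
time_s: 3.7
tool_pos: [0.5623, -0.0693, 0.0925]
tool_rot: [180.0, -0.0, -14.5]
force: [-0.6, -1.0, 0.1]
grip_width: 0.0158
grasp_force: 20.0
time_s: 4.08
tool_pos: [0.5623, -0.0692, 0.0925]
tool_rot: [180.0, -0.0, -14.6]
force: [-0.9, -2.2, 3.1]
grip_width: 0.0158
grasp_force: 20.0
```

```bash
python3 -m creep '{"translation":[[-0.1,0,0],[-0.12,0.02,0],[-0.12,0.02,0],[-0.12,0,0],[-0.1,0,0]],"turn":[[0,0,0],[0,0,0],[0,0,0],[0,0,0],[0,0,0]],"grip":[0,0,0,0,0]}' 20;  python3 -m creep '{"translation":[[0,0,0],[0,0,0],[0,0,0]],"turn":[[0,0,0],[0,0,0],[0,0,0]],"grip":[0,0,0]}' 20
python3 - <<'E'
from h import *
for n in('scene','top'):
    c=cam(n); np.savez(f'/tmp/{n}2.npz',**c)
    u,v=(240,185) if n=='scene' else (310,130)
    a=c['frame'][v:v+50,u:u+60,::-1]; cv2.imwrite(f'/tmp/{n}2c.png',cv2.resize(a,None,fx=12,fy=12,interpolation=cv2.INTER_CUBIC))
a=np.hstack([cv2.resize(cv2.imread(f'/tmp/{n}2c.png'),(400,333)) if 0 else cv2.imread(f'/tmp/{n}2c.png')[:, :] for n in('scene',)]); cv2.imwrite('pics/s2c.png',a)
E
```

```text
time_s: 4.7
tool_pos: [0.5176, -0.06, 0.0925]
tool_rot: [-180.0, -0.0, -14.5]
force: [2.5, 2.0, 3.7]
grip_width: 0.0157
grasp_force: 20.0
time_s: 5.08
tool_pos: [0.5168, -0.06, 0.0925]
tool_rot: [180.0, 0.1, -14.5]
force: [-1.4, 2.8, 7.7]
grip_width: 0.0156
grasp_force: 20.0
```

View pics/s2c.png

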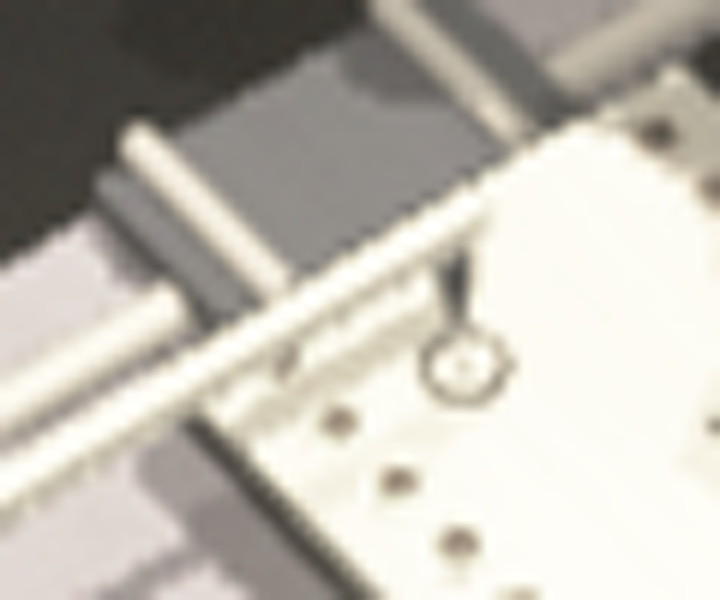

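The scene crop shows the round mark at (463,367) and the needle's visible lower end at about (458,330). I'll work out the offset.

Run:
```python
from h import *
o=np.array([.6433,-.069]);a=np.radians(-14.06);R=np.array([[np.cos(a),-np.sin(a)],[np.sin(a),np.cos(a)]])
c=dict(np.load('/tmp/scene2.npz')); f=lambda x,y:(240+(x+.5)/12-.5,185+(y+.5)/12-.5)
w=px2w(c,*f(463,367),.072); print('rd',(R.T@(w[:2]-o)).round(4))
def pr(w):
  p=cv2.projectPoints(np.array(w)[None],c['rvec'],c['tvec'],c['K'],None)[0].ravel(); return ((p-[240,185]+.5)*12-.5).round(0)
for z in(.072,.08,.1,.12): print(z,pr([w[0],w[1],z]))
for b in([.005,0],[0,.005]): d=R@np.array(b); print(b,pr([w[0]+d[0],w[1]+d[1],.08]))
for y in (325,330,335,342): print(y,(R.T@(px2w(c,*f(458,y),.08)[:2]-o)).round(4))
```

```text
rd [-0.003   0.0008]
0.072 [463. 367.]
0.08 [461. 345.]
0.1 [456. 290.]
0.12 [451. 234.]
[0.005, 0] [444. 356.]
[0, 0.005] [474. 358.]
325 [-0.006  -0.0045]
330 [-0.0051 -0.0033]
335 [-0.0042 -0.0021]
342 [-0.003  -0.0004]
```

```bash
python3 -m creep '{"translation":[[-0.015,0.015,0],[0,0,0],[0,0,0],[0,0,0],[0,0,0]],"turn":[[0,0,0],[0,0,0],[0,0,0],[0,0,0],[0,0,0]],"grip":[0,0,0,0,0]}' 20;  python3 -m creep '{"translation":[[0,0,0],[0,0,0],[0,0,0],[0,0,0],[0,0,0]],"turn":[[0,0,0],[0,0,0],[0,0,0],[0,0,0],[0,0,0]],"grip":[0,0,0,0,0]}' 20
python3 - <<'E'
from h import *
for n in('scene','top','wrist'):
    c=cam(n,f'{n}3.png'); np.savez(f'/tmp/{n}3.npz',**c)
a=cv2.imread('pics/scene3.png')[195:235,255:305]; b=cv2.imread('pics/wrist3.png')[0:200,180:400]
a=cv2.resize(a,(400,320),interpolation=cv2.INTER_CUBIC); b=cv2.resize(b,(400,364),interpolation=cv2.INTER_CUBIC)
a=np.vstack([a,np.zeros((44,400,3),np.uint8)]); cv2.imwrite('pics/comb3.png',np.hstack([a,b]))
E
```

```text
time_s: 5.8
tool_pos: [0.5163, -0.0613, 0.0925]
tool_rot: [180.0, 0.0, -14.6]
force: [0.4, 1.4, 6.0]
grip_width: 0.0164
grasp_force: 20.0
time_s: 6.42
tool_pos: [0.5164, -0.0613, 0.0925]
tool_rot: [180.0, 0.0, -14.6]
force: [-0.2, 2.0, 6.1]
grip_width: 0.0159
grasp_force: 20.0
```

View pics/comb3.png

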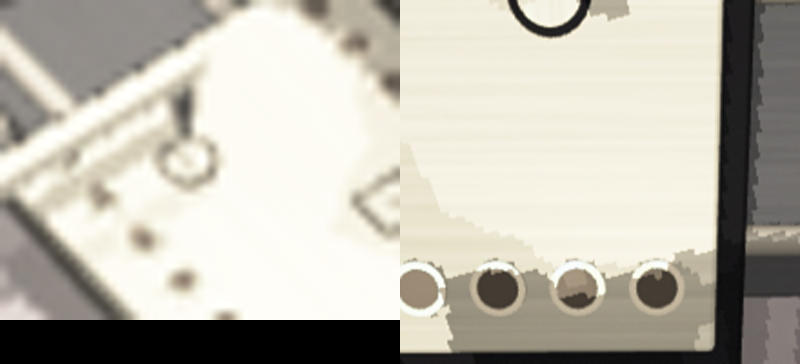

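The round mark (188,160 in the scene crop) sits under the needle, whose axis is near column 186, so the lateral match is within 1 mm. The arm has rested there for over 1 s. Next is the square mark.

```bash
python3 -m creep '{"translation":[[0.04,0.05,0],[0.06,0.08,0],[0.06,0.08,0],[0.06,0.08,0],[0.06,0.08,0]],"turn":[[0,0,0],[0,0,0],[0,0,0],[0,0,0],[0,0,0]],"grip":[0,0,0,0,0]}' 20;  python3 -m creep '{"translation":[[0.06,0.08,0],[0.06,0.08,0],[0.06,0.08,0],[0.06,0.08,0],[0.035,0.055,0]],"turn":[[0,0,0],[0,0,0],[0,0,0],[0,0,0],[0,0,0]],"grip":[0,0,0,0,0]}' 20;python3 -m creep '{"translation":[[0,0,0],[0,0,0],[0,0,0]],"turn":[[0,0,0],[0,0,0],[0,0,0]],"grip":[0,0,0]}' 20
```

```text
time_s: 7.2
tool_pos: [0.5298, -0.0952, 0.0925]
tool_rot: [-180.0, 0.1, -14.5]
force: [-1.1, 3.0, 9.3]
grip_width: 0.0157
grasp_force: 20.0
time_s: 7.82
tool_pos: [0.5436, -0.13, 0.0925]
tool_rot: [-180.0, 0.1, -14.5]
force: [-1.1, 2.1, 7.2]
grip_width: 0.0161
grasp_force: 20.0
time_s: 8.2
tool_pos: [0.5439, -0.1309, 0.0925]
tool_rot: [179.9, 0.0, -14.6]
force: [-0.2, 0.3, 6.1]
grip_width: 0.0161
grasp_force: 20.0
```

```bash
python3 -m creep '{"translation":[[0,0,0],[0,0,0],[0,0,0],[0,0,0]],"turn":[[0,0,0],[0,0,0],[0,0,0],[0,0,0]],"grip":[0,0,0,0]}' 20
python3 - <<'E'
from h import *
c=cam('scene','scene4.png'); np.savez('/tmp/scene4.npz',**c)
a=cv2.imread('pics/scene4.png')[195:235,250:300]; cv2.imwrite('pics/s4c.png',cv2.resize(a,None,fx=15,fy=15,interpolation=cv2.INTER_CUBIC))
E
```

```text
time_s: 8.7
tool_pos: [0.5438, -0.1309, 0.0925]
tool_rot: [179.9, 0.0, -14.6]
force: [-0.1, -0.0, 6.9]
grip_width: 0.0159
grasp_force: 20.0
```

View pics/s4c.png

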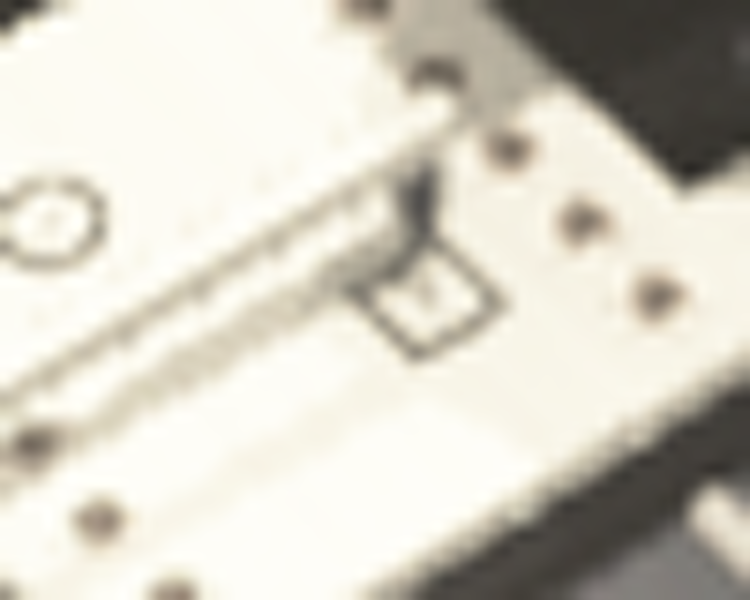

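The square mark's corners are at (350,290), (418,358), (505,300) and (432,240), giving a centre near (427,297). The needle comes down at column 420, and its faint tip reaches about (427,272).

Run:
```python
from h import *
o=np.array([.6433,-.069]);a=np.radians(-14.06);R=np.array([[np.cos(a),-np.sin(a)],[np.sin(a),np.cos(a)]])
c=dict(np.load('/tmp/scene4.npz')); f=lambda x,y:(250+(x+.5)/15-.5,195+(y+.5)/15-.5)
w=px2w(c,*f(427,297),.072); print('sq',(R.T@(w[:2]-o)).round(4))
g=c['frame'].astype(int).sum(2); print(g[205:220,273:284])
p=cv2.projectPoints(np.r_[w[:2],.08][None],c['rvec'],c['tvec'],c['K'],None)[0].ravel();print(p)
c=cam('top'); w=None
o2=o+R@np.array([-.0045-.078,.025]); print('knob guess',o2)
W=[]
Z=c['z_map']; M=cv2.Rodrigues(c['rvec'])[0]; v,u=np.mgrid[0:400,0:640]
P=(np.stack([u,v,np.ones_like(u)],-1)@np.linalg.inv(c['K']).T)*Z[...,None]; W=(P-c['tvec'].ravel())@M
m=(abs(W[...,2]-.147)<.006)&(np.hypot(W[...,0]-o2[0],W[...,1]-o2[1])<.03); print(m.sum(),W[m].mean(0) if m.any() else '')
```

```text
sq [-0.0044 -0.0017]
[[753 739 705 607 554 504 596 707 707 558 409]
 [721 640 569 520 479 360 532 692 721 660 595]
 [582 610 595 440 318 286 528 688 701 702 716]
 [570 669 677 452 277 278 538 690 711 716 716]
 [670 703 692 505 309 307 607 706 712 712 716]
 [711 678 583 509 364 316 587 706 717 713 712]
 [603 520 523 477 342 409 441 609 705 718 716]
 [515 490 452 358 425 592 614 499 611 706 719]
 [472 432 389 390 544 616 703 655 498 612 710]
 [387 405 582 627 623 575 692 722 656 473 606]
 [577 452 606 704 713 642 695 716 679 483 540]
 [721 631 453 607 703 715 679 613 471 550 698]
 [721 723 635 453 583 632 506 499 586 703 725]
 [735 728 722 633 434 479 582 698 725 729 726]
 [745 730 723 723 659 701 723 721 723 725 729]]
[277.83501061 212.51929575]
knob guess [ 0.56934499 -0.02470658]
56 [ 0.56902576 -0.02409065  0.14654526]
```

The square has rested, and the needle tip falls on the expected pixel (278, 212.5). I'll release the handle, rise and go over the knob.

```bash
python3 -m creep '{"translation":[[0,0,0],[0,0,0],[0,0,0],[0,0,-0.2],[0,0,-0.3]],"turn":[[0,0,0],[0,0,0],[0,0,0],[0,0,0],[0,0,0]],"grip":[0.5,0.5,0.5,0.6,0.6]}' 20; python3 -m creep '{"translation":[[0,0,-0.4],[-0.01,-0.35,0],[-0.01,-0.4,0],[-0.01,-0.4,0],[0,-0.22,0]],"turn":[[0,0,0],[0,0,0],[0,0,0],[0,0,0],[0,0,0]],"grip":[0.6,0.6,0.6,0.6,0.6]}'; python3 -m creep '{"translation":[[0,0,0],[0,0,0],[0,0,0]],"turn":[[0,0,0],[0,0,0],[0,0,0]],"grip":[0.6,0.6,0.6]}'
```

```text
time_s: 9.43
tool_pos: [0.544, -0.1302, 0.1327]
tool_rot: [-180.0, 0.1, -14.5]
force: [0.2, -0.0, 0.9]
grip_width: 0.0503
grasp_force: 0.0
time_s: 10.05
tool_pos: [0.5702, -0.0216, 0.1653]
tool_rot: [-180.0, -0.1, -14.4]
force: [0.2, 0.0, -0.3]
grip_width: 0.0523
grasp_force: 0.0
time_s: 10.42
tool_pos: [0.5695, -0.0254, 0.1641]
tool_rot: [180.0, 0.0, -14.7]
force: [0.6, -0.3, 1.0]
grip_width: 0.0522
grasp_force: 0.0
```

```bash
python3 -m creep '{"translation":[[0,-0.012,0.2],[0,0,0.2],[0,0,0.14],[0,0,0.04],[0,0,0]],"turn":[[0,0,0],[0,0,0],[0,0,0],[0,0,0],[0,0,0]],"grip":[0.6,0.6,0.6,0.6,0.6]}'; python3 -m creep '{"translation":[[0,0,0],[0,0,0],[0,0,0],[0,0,0],[0,0,0]],"turn":[[0,0,0],[0,0,0],[0,0,0],[0,0,0],[0,0,0]],"grip":[0.3,0.1,0,0,0]}' 45
```

```text
time_s: 11.05
tool_pos: [0.5699, -0.0226, 0.1175]
tool_rot: [180.0, 0.0, -14.5]
force: [0.4, -0.1, -0.5]
grip_width: 0.0523
grasp_force: 0.0
time_s: 11.68
tool_pos: [0.57, -0.0231, 0.118]
tool_rot: [180.0, -0.0, -14.6]
force: [-0.6, -0.2, 0.7]
grip_width: 0.0233
grasp_force: 45.0
```

```bash
python3 -m creep '{"translation":[[0,0,-0.04],[0,0,-0.05],[0,0,-0.05],[0,0,-0.05],[0,0,-0.02]],"turn":[[0,0,0],[0,0,0],[0,0,0],[0,0,0],[0,0,0]],"grip":[0,0,0,0,0]}' 45; python3 -m creep '{"translation":[[0,0,0],[0,0,0]],"turn":[[0,0,0],[0,0,0]],"grip":[0,0]}'
```

```text
time_s: 12.3
tool_pos: [0.5691, -0.0229, 0.1339]
tool_rot: [180.0, 0.1, -14.6]
force: [1.0, -0.9, -13.0]
grip_width: 0.0229
grasp_force: 45.0
time_s: 12.55
tool_pos: [0.5691, -0.0228, 0.134]
tool_rot: [180.0, 0.1, -14.6]
force: [-0.6, -2.0, -12.5]
grip_width: 0.0231
grasp_force: 45.0
```

```bash
python3 -m creep '{"translation":[[0,0,-0.015],[0,0,-0.01],[0,0,0],[0,0,0],[0,0,0]],"turn":[[0,0,0],[0,0,0],[0,0,0],[0,0,0],[0,0,0]],"grip":[0,0,0,0,0]}' 45
```

```text
time_s: 13.18
tool_pos: [0.5694, -0.0226, 0.1362]
tool_rot: [180.0, 0.1, -14.5]
force: [-2.2, -1.3, -14.7]
grip_width: 0.0233
grasp_force: 45.0
```

```bash
python3 -m creep '{"translation":[[0,0,-0.01],[0,0,0],[0,0,0],[0,0,0]],"turn":[[0,0,0],[0,0,0],[0,0,0],[0,0,0]],"grip":[0,0,0,0]}' 45
python3 - <<'E'
from h import *
c=cam('scene'); A=np.load('/tmp/scene4.npz')['frame']; B=c['frame']
# tray shift since the square rested: match tray patches (marks) between pictures
for n,(u,v,w,h) in dict(square=(276,210,10,12),round=(248,204,11,11),holes=(285,203,12,18)).items():
    r=cv2.matchTemplate(B[v-6:v+h+6,u-6:u+w+6],A[v:v+h,u:u+w],cv2.TM_CCOEFF_NORMED); _,m,_,l=cv2.minMaxLoc(r); print(n,m,l[0]-6,l[1]-6)
print(B.astype(int).sum(2)[205:220,273:284])
E
```

```text
time_s: 13.68
tool_pos: [0.5694, -0.0227, 0.1363]
tool_rot: [180.0, 0.1, -14.6]
force: [0.6, -1.2, -25.4]
grip_width: 0.0228
grasp_force: 45.0
square 0.8823214173316956 0 0
round 0.8244901895523071 0 0
holes 0.8193007707595825 -5 -5
[[753 740 706 610 554 508 528 564 577 440 307]
 [723 638 568 527 481 364 503 529 537 510 429]
 [582 611 618 453 319 292 586 656 563 533 525]
 [569 691 719 500 271 277 602 732 653 518 513]
 [690 738 736 567 322 314 665 742 719 668 564]
 [734 728 670 592 399 326 630 739 749 747 699]
 [661 613 620 622 429 360 396 638 740 749 746]
 [612 610 563 540 458 556 654 511 639 741 750]
 [582 531 421 447 535 695 746 711 510 641 742]
 [524 364 556 681 694 697 724 747 710 512 644]
 [667 505 651 742 742 647 662 732 728 557 390]
 [750 709 516 658 717 718 709 674 545 565 640]
 [750 751 710 537 604 661 611 468 557 736 753]
 [750 751 747 688 489 432 504 582 716 750 754]
 [745 743 732 724 660 610 702 735 748 752 754]]
```

The pull force rose to 25 N with no further travel, so the plunger is at its stop and the grip isn't slipping. The square mark hasn't moved either. Handing in.

Run:
```python
from cell import env
print(env.sign_off())
```

```text
the job is handed in; nothing more can be done
None
```

I handed the job in at about 14 s: the round and then the square mark each rested under the pointer with the knob untouched, and the gripper now holds the knob at its upper stop with the square mark still in place; no verdict came back, and I didn't re-check the jar, beaker or screwdriver, though the arm stayed clear of them.

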